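# Shut the tealight chest with the votive riding on its lid

### The arm

A 6-joint arm with a two-finger parallel gripper is mounted at the origin on the work surface. World frame = base frame: x ahead of the robot, y to its left, z up, the work surface at z = 0. Lengths are in mm, angles in degrees, forces in N, time in s.
With the tool pointing down it reaches from about 300 to 850 mm from the base axis. Payload 4.2 kg.
Tool frame: the origin (TCP) lies midway between the tips of the shut fingers; the grasp point (between the pads) lies 19 mm behind it; z points along the fingers, x is the direction in which the jaws open and shut, and the axes are right-handed (so a half turn about z gives the same grasp; the last joint's range is limited). The gripper opens to 91 mm and grips with 3 to 60 N. Pads are 32 mm wide; open, the fingers measure 118 mm over their backs; the gripper's body (76 mm by 178 mm) begins 60 mm behind the grasp point.
Start: joints at [-76.318, 18.312, 89.639, -0, 72.044, -1.146], TCP at [147.157, -555.867, 213.976] pointing down, gripper open.
Joint ranges: [-177.97, 177.97], [-48.28, 115.42], [12.27, 149.76], [-77.06, 257.06], [2.81, 150.46], [-146.56, 146.56]. Speed limits (degrees/s): [147.25, 147.25, 180, 180, 180, 180].

### API

Orientations are given as [roll, pitch, yaw] about the fixed x, y, z axes, in that order (R = Rz(yaw) Ry(pitch) Rx(roll)).
In Python, from workcell import env gives the robot as it stands. The module is installed in compiled form; this text tells all that it offers.
- The arm moves only by the tool drive_tool, never from a script. Its argument "series" is a list of rows, each a list of 3 entries, a list of its own where there are three numbers: the closure, from 0 (fully open) to 1 (shut), then the shift along the tool's x, y, z in mm, then the turn, a rotation vector about the tool's x, y, z in rad. In form: [[gripper, [dx, dy, dz], [rx, ry, rz]], ...]. A call has exactly 5 rows; each row is the pose to reach, as a shift and turn from the pose commanded when the call began, along the tool's axes at that moment; what a row does not reach only later rows make up. A row lasts 1/10 s, in which the tool goes at most 50 mm and 8.59 degrees, less where a joint would pass 70% of its speed; a pose out of reach is approached as far as the arm can. A call with a gripper value outside its range is refused whole. The fingers move at their own pace and stop on an object; "squeeze" is the grip in N (left out, the last holds). Time passes only in rows, so rows that repeat a pose let the fingers close, or fill a call up. It gives the time, the measured TCP pose, the force and the opening at its end, in the units of the state.
- env.state(): the state, without advancing time (a new reading comes with each control period).
- env.grab_frame(name): name is "scene" or "side" or "wrist"; returns a dict with "image" (420x560x3 uint8, red, green, blue), "K" (3x3 intrinsics, pixels), "origin" and "orientation" of the camera in the world. Camera axes: x right, y down, z forward; pixel columns grow to the right and rows downward; lengths in mm; the calibration is good to about 2 mm. A picture is of the moment at which its call begins. There is no depth.
- env.job_done(): hands the job in, once; it reports no verdict.
The state is a dict: "time_s": time; "qpos": joint angles; "qvel": joint speeds; "effort": joint torques, N m; "ee_pos": TCP position; "ee_rot": TCP orientation; "force": force on the tool from outside, world axes, zero at the start; "torque": the same for the moment, N m; "gripper_width": finger opening in mm.
Only numpy, scipy, OpenCV 4.12 (cv2) and the standard library are available. Lean on these libraries where they do the work, as an engineer would, in place of code of your own. Each camera call takes 0.05 s, during which the arm holds its last target.

### The job

Shut the little tealight chest using fingertip pushes only: push its open drawer fully home, and push its sliding lid fully shut by the lid's end. The votive glass standing on the lid must ride along with it, upright and never touched or lifted by the robot; pick nothing up, and leave the other things on the console where they stand.

Things in the scene. Friction and masses are not known exactly. Their poses are not given: they have to be found in the camera images.
- chest: Dark wooden chest, with a pale wooden lid and drawer front, fixed to the console, 160 deep (its x) x 250 wide (its y) x 112 mm high. Origin: centre of its underside. Its x axis points from the drawer side (front, facing the robot) to the back, its y axis to its left end, z up; it is turned about the vertical by up to 0.2 rad.
- drawer (a joint): How far the drawer stands out of the chest's front, in m: 0 = fully home, up to 0.09; it slides along the chest's x. It starts 0.03 to 0.07 out. It stays where it is left; about 1.5 N moves it slowly, with a hard stop at 0.
- drawer_front (a point): Centre of the outer face of the drawer's front panel (panel 242 wide x 64 mm high, from 8 to 72 mm above the console, 14 mm thick, overlaid on the chest's front, with a flat brass strip and no handle); moves with the drawer. Directly behind the panel the drawer is filled with a block of tealights. With the drawer home it lies 94 mm in front of the chest's centre.
- lid (a joint): How far the lid has slid out past the shut position towards the chest's left (its +y), in m: 0 = fully shut, up to 0.12. It starts 0.05 to 0.10 out. It stays where it is left; about 1.5 N moves it slowly, with a hard stop at 0.
- lid_end (a point): Centre of the lid's left end face (150 mm long along the chest's x, 12 mm high, from 100 to 112 mm above the console); moves with the lid. When open, nothing is below the part sticking out; when shut, the end face stands 5 mm out from the chest's left side. Push it along the chest's -y to shut.
- lid_top (a point): Centre of the lid's top face (150 x 260 mm, 112 mm above the console, flat, no knob); moves with the lid; axes as the chest's.
- votive: Open amber glass votive cup, 64 mm in diameter, 62 mm high, 0.13 to 0.21 kg, standing loose on the lid; origin at the centre of its underside. Must not be touched.
- dispenser: Bystander: empty steel push dispenser bottle, 60 mm in diameter, 168 mm high, black spout; origin at the centre of its underside.
- bell: Bystander: small brass hand bell, 60 mm in diameter, 106 mm high; origin at the centre of its underside.
- matchbox: Bystander: blue matchbox, 55 x 38 x 20 mm; origin at the centre of its underside.
- coaster: Bystander: round green hard silicone coaster, 90 mm in diameter, 8 mm thick; origin at the centre of its underside.
- tier_low: Bystander: lower white ceramic diya tier with a blue glazed centre, 110 mm in diameter, 30 mm high; origin at the centre of its underside.
- tier_top: Bystander: upper white ceramic diya tier with a blue glazed centre, 76 mm in diameter, 30 mm high, stacked on the lower; origin at the centre of its underside.
Not all that is in view belongs to the job. Several things have the shape of the votive; the one meant has the colours described above.

How it is judged (in metres and radians):
At the end, for the whole second after the job is handed in: Drawer and lid each within 4 mm of fully shut; the votive at rest, standing upright on the lid (within 0.1 rad, its foot within 5 mm of the lid's top face) (value of joint each of drawer, lid below 0.004 m and z of votive in the frame of lid_top between -0.005 and 0.005 m and angle between votive's own z axis and vertical below 0.1 rad and linear speed of votive below 0.01 m/s); the robot touches nothing.
It fails at once if the robot touches the votive (contact force between any of the arm, the fingers and votive above 0.2 N).
It fails at once if the votive is lifted off the lid, falls off or tips (z of votive in the frame of lid_top above 0.01 m or z of votive in the frame of lid_top below -0.01 m or angle between votive's own z axis and vertical above 0.35 rad).
It fails at once if another thing on the console is picked up or moved more than 20 mm (distance of any of dispenser, bell, matchbox, coaster, tier_low, tier_top from where it was at the start of the episode above 0.02 m).
It also fails if it takes over 59 s, if anything falls off the work surface, if the arm or the gripper's body presses on something with over 40 N, if the wrist force passes 120 N, or if a joint passes its speed limit or range.

## Working session

There is one attempt and no reset: what is moved stays moved. The work goes in short steps, Python scripts to look and compute and a tool call to move; the robot and the scene stay as the last step left them, time stands still between calls to the robot, and variables do not carry over. Pictures are saved under pics/ and viewed, and the job is handed in when it is done.

Besides the shell and the picture viewer there is one more tool, called as a command line: name --argument value ..., lists and objects as JSON in quotes. drive_tool: Moves the arm, as the interface text tells. Its arguments: {"type":"object","properties":{"series":{"type":"array","items":{"type":"array"}},"squeeze":{"type":"number"}},"required":["series"]}

```bash
mkdir -p pics
cat > h.py <<'E'
import numpy as np, cv2
from workcell import env
def snap(n,f):
    d=env.grab_frame(n); cv2.imwrite('pics/'+f+'.png',d['image'][:,:,::-1]); 
    np.savez('pics/'+f+'.npz',image=d['image'],K=np.array(d['K']),o=np.array(d['origin']),R=np.array(d['orientation'])); return d
E
python3 - <<'E'
from h import *
for n in ['scene','side','wrist']:
    d=snap(n,n+'0'); print(n,np.round(d['K'],1).tolist(),d['origin'],d['orientation'])
print(env.state())
E
ls
```

```text
scene [[411.6, 0.0, 282.0], [0.0, 411.6, 218.8], [0.0, 0.0, 1.0]] [1159.47173241 -709.80357727  896.19996112] [-129.55009555   -1.27569938   41.63520803]
side [[521.0, 0.0, 275.7], [0.0, 521.0, 214.1], [0.0, 0.0, 1.0]] [-27.4623712  931.35096371 762.6466639 ] [-121.18191865    1.28377473 -149.65090378]
wrist [[361.7, 0.0, 281.8], [0.0, 361.7, 215.7], [0.0, 0.0, 1.0]] [ 218.92452134 -535.43772542  382.96954269] [ 1.64450954e+02  1.29525431e-01 -7.51640530e+01]
{'time_s': 0.15, 'qpos': array([-7.63165727e+01,  1.83429834e+01,  8.96893398e+01,  2.15587627e-03,
        7.20421684e+01, -1.14642537e+00]), 'qvel': array([-0.05193196, -0.12127201, -0.08529709, -0.05590331,  0.03407866,
       -0.03550982]), 'effort': array([ 6.69358487e-04, -4.12773800e+01, -2.32154381e+01,  7.27458950e-02,
        4.33933956e-02, -1.01990722e-04]), 'ee_pos': array([ 147.09274685, -555.49326233,  213.32269238]), 'ee_rot': array([-1.79996460e+02,  7.44356033e-02, -7.51708111e+01]), 'force': array([-0.70549383, -0.75972311,  0.24021798]), 'torque': array([ 0.06073938,  0.02733444, -0.04277994]), 'gripper_width': 91.03885704459739}
h.py
pics
```

View pics/scene0.png

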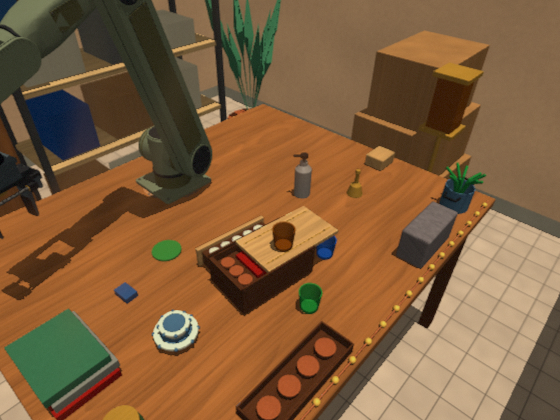

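View pics/side0.png

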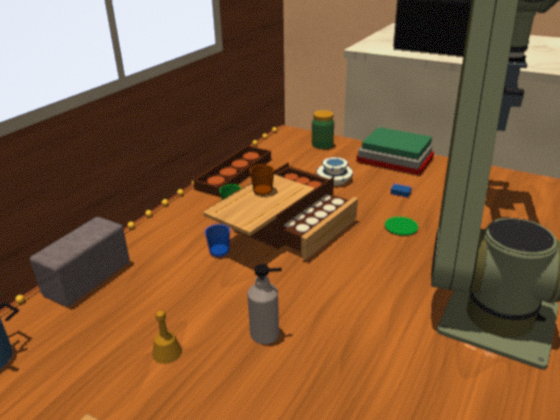

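View pics/wrist0.png

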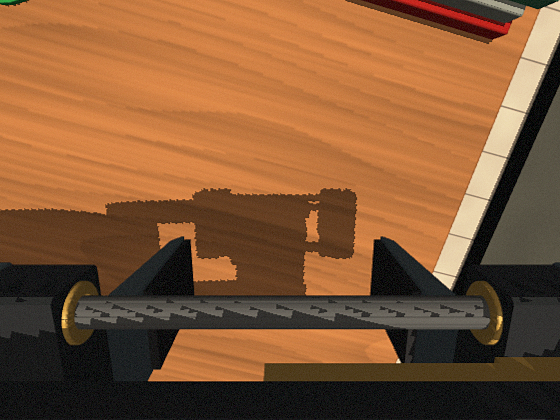

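The overview shows the chest at about (260,260) in the scene view and (290,210) in the side view. The lid sticks out towards the dispenser at scene (303,180), with a blue cup near the lid's end. I'll enlarge crops to measure corners.

Run:
```python
import cv2
a=cv2.imread('pics/scene0.png')[140:320,180:380]; cv2.imwrite('pics/sc_crop.png',cv2.resize(a,None,fx=3.3,fy=3.3,interpolation=cv2.INTER_CUBIC)[:600])
a=cv2.imread('pics/side0.png')[140:350,190:380]; cv2.imwrite('pics/si_crop.png',cv2.resize(a,None,fx=2.8,fy=2.8,interpolation=cv2.INTER_CUBIC)[:600])
```

```text
(no output)
```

View pics/sc_crop.png

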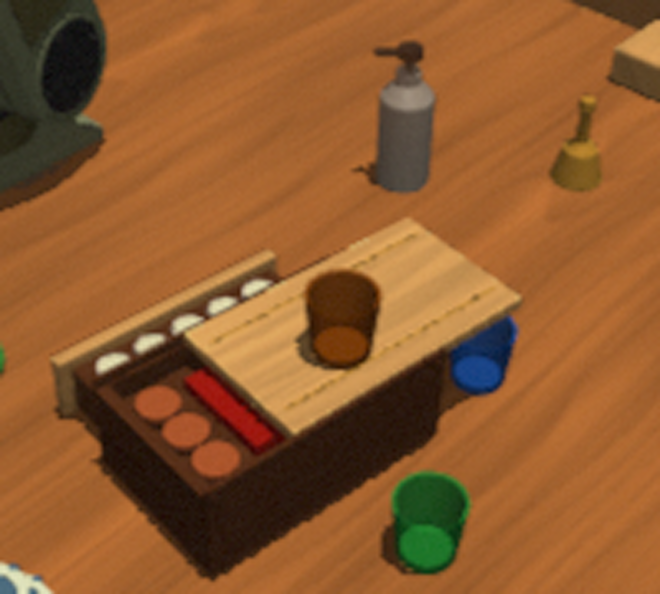

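View pics/si_crop.png

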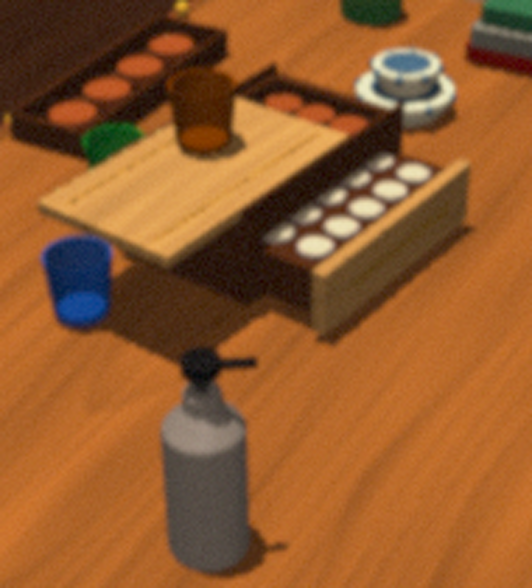

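```bash
cat >> h.py <<'E'
from scipy.spatial.transform import Rotation as Ro
def load(f):
    return dict(np.load('pics/'+f+'.npz'))
def ray(d,uv):
    uv=np.atleast_2d(uv).astype(float); v=np.c_[uv,np.ones(len(uv))]@np.linalg.inv(d['K']).T
    return v@Ro.from_euler('xyz',d['R'],degrees=True).as_matrix().T
def onz(d,uv,z):
    r=ray(d,uv); return d['o']+r*((z-d['o'][2])/r[:,2])[:,None]
E
python3 - <<'E'
from h import *
s=load('scene0'); i=load('side0')
S=lambda *p: np.array(p)/3.3+[180,140]
I=lambda *p: np.array(p)/2.8+[190,140]
L=onz(s,S((408,219),(521,298),(293,433),(185,338)),112); print('scene lid FL BL BR FR\n',L.round(1))
M=onz(i,I((168,262),(40,205),(345,137)),112); print('side FL BL FR\n',M.round(1))
for A in (L,):
    print('sides',[round(np.linalg.norm(A[k]-A[(k+1)%4]),1) for k in range(4)])
print(np.linalg.norm(M[0]-M[1]),np.linalg.norm(M[0]-M[2]))
for a,b in((L[3],L[0]),(L[2],L[1]),(M[2],M[0])): print('yaw',np.degrees(np.arctan2(-(b-a)[0],(b-a)[1])))
print('drawer top scene R,L',onz(s,S((55,362),(272,252)),72).round(1).tolist())
print('drawer top side R,L',onz(i,I((468,163),(318,273)),72).round(1).tolist(), onz(i,I((322,334)),8).round(1))
print('chest corners z0? scene back-right bottom',onz(s,S((212,577)),0).round(1))
# others
print('disp base scene',onz(s,S((404,180)),0).round(1),'side',onz(i,I((208,555)),0).round(1))
print('bell',onz(s,S((577,180)),0).round(1))
print('blue cup',onz(s,S((478,378)),0).round(1),onz(i,I((82,310)),0).round(1))
print('votive',onz(s,S((341,343)),112).round(1),onz(i,I((205,138)),112).round(1))
print('coaster',onz(s,(166,250),8).round(1),'match',onz(s,(126,293),10).round(1),'tier',onz(s,(176,330),15).round(1))
E
```

```text
scene lid FL BL BR FR
 [[ 550.3  103.4  112. ]
 [ 695.    83.9  112. ]
 [ 658.2 -171.   112. ]
 [ 516.8 -153.2  112. ]]
side FL BL FR
 [[ 536.8  112.1  112. ]
 [ 683.9   89.2  112. ]
 [ 506.2 -145.5  112. ]]
sides [np.float64(146.1), np.float64(257.5), np.float64(142.6), np.float64(258.8)]
148.83438272631213 259.4947805095386
yaw -7.436056684744233
yaw -8.216894025524592
yaw -6.773736835316615
drawer top scene R,L [[424.0, -222.6, 72.0], [456.8, 15.3, 72.0]]
drawer top side R,L [[411.8, -220.3, 72.0], [449.8, 15.3, 72.0]] [[446.5  13.4   8. ]]
chest corners z0? scene back-right bottom [[ 646.6 -253.8    0. ]]
disp base scene [[414.8 271.6  -0. ]] side [[398.6 283.1  -0. ]]
bell [[556.5 405.5   0. ]]
blue cup [[666.2  75.7   0. ]] [[659.8  75.3   0. ]]
votive [[617.3 -67.8 112. ]] [[620.8 -82.4 112. ]]
coaster [[ 299.2 -249.6    8. ]] match [[ 361.1 -426.9   10. ]] tier [[ 562.4 -410.2   15. ]]
```

```bash
cat >> h.py <<'E'
def go(p,yaw):
    st=env.state(); R=Ro.from_euler('xyz',st['ee_rot'],degrees=True); T=Ro.from_euler('xyz',[180,0,yaw],degrees=True)
    print('t',round(st['time_s'],2),'pos',st['ee_pos'].round(1),st['ee_rot'].round(1),'F',st['force'].round(1))
    print('shift',(R.inv().apply(np.array(p)-st['ee_pos'])).round(1),'rotvec',(R.inv()*T).as_rotvec().round(3))
E
python3 -c "
from h import *
go([376,-95,213],-97.5)"
```

```text
t 0.15 pos [ 147.1 -555.5  213.3] [-1.80e+02  1.00e-01 -7.52e+01] F [-0.7 -0.8  0.2]
shift [-386.6 -339.1    0.8] rotvec [0.    0.001 0.39 ]
```

drive_tool --series '[[1,[-35,-30,0],[0,0,0.08]],[1,[-70,-60,0],[0,0,0.16]],[1,[-105,-92,0],[0,0,0.24]],[1,[-140,-122,0],[0,0,0.32]],[1,[-175,-153,0],[0,0,0.39]]]'

```text
time_s: 0.65
ee_pos: [250.6, -345.7, 213.7]
ee_rot: [-180.0, 0.0, -97.7]
force: [1.6, 0.2, 0.1]
gripper_width: 54.3
```

```bash
python3 -c "
from h import *
go([376,-95,213],-97.5)"
```

```text
t 0.65 pos [ 250.6 -345.7  213.7] [-180.     0.   -97.7] F [1.6 0.2 0.1]
shift [-265.3  -90.5    0.8] rotvec [-0.     0.    -0.004]
```

drive_tool --series '[[1,[-45,-15,0],[0,0,0]],[1,[-90,-30,0],[0,0,0]],[1,[-135,-45,0],[0,0,0]],[1,[-180,-60,0],[0,0,0]],[1,[-225,-76,0],[0,0,0]]]'

```text
time_s: 1.15
ee_pos: [355.3, -132.6, 214.0]
ee_rot: [-180.0, -0.0, -97.5]
force: [0.3, -0.3, 0.2]
gripper_width: 14.1
```

```bash
python3 -c "
from h import *
go([376,-95,213],-97.5)
for n in ['scene','side','wrist']: snap(n,n+'1')"
```

```text
t 1.15 pos [ 355.3 -132.6  214. ] [-180.    -0.   -97.5] F [ 0.3 -0.3  0.2]
shift [-40.  -15.6   1. ] rotvec [-0.    -0.    -0.001]
```

View pics/wrist1.png

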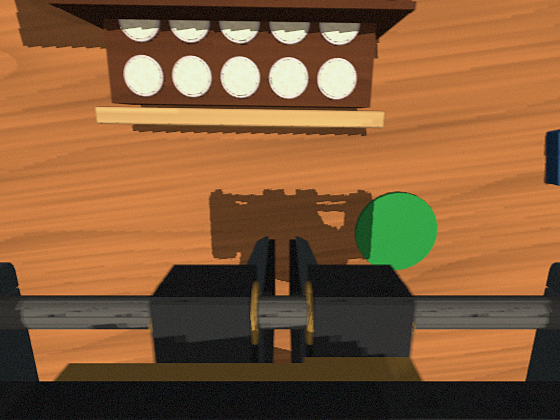

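View pics/side1.png

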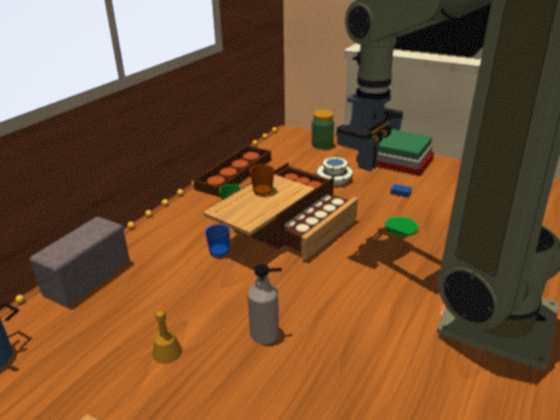

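The wrist view shows the drawer panel as a pale strip from (96,115) to (384,120), the coaster at (396,230), and free floor in front of the panel. I'll use it to refine the panel's yaw and position.

Run:
```python
from h import *
w=load('wrist1'); a=w['image']
hsv=cv2.cvtColor(a,cv2.COLOR_RGB2HSV)
for u in (110,150,200,300,350,375):
    print(u,[(v,a[v,u].tolist()) for v in range(100,134,3)])
```

```text
110 [(100, [169, 103, 58]), (103, [188, 117, 65]), (106, [149, 92, 50]), (109, [237, 203, 125]), (112, [232, 181, 112]), (115, [227, 177, 106]), (118, [232, 182, 113]), (121, [241, 192, 118]), (124, [186, 116, 62]), (127, [196, 119, 63]), (130, [199, 121, 62]), (133, [207, 127, 69])]
150 [(100, [98, 56, 27]), (103, [90, 48, 23]), (106, [85, 51, 25]), (109, [242, 203, 123]), (112, [236, 188, 112]), (115, [227, 172, 106]), (118, [231, 179, 109]), (121, [236, 186, 111]), (124, [107, 80, 47]), (127, [98, 60, 38]), (130, [76, 44, 25]), (133, [189, 115, 60])]
200 [(100, [107, 66, 40]), (103, [111, 65, 36]), (106, [83, 50, 33]), (109, [230, 170, 105]), (112, [235, 188, 116]), (115, [228, 178, 106]), (118, [235, 183, 113]), (121, [237, 188, 116]), (124, [206, 153, 96]), (127, [88, 55, 31]), (130, [93, 56, 30]), (133, [203, 127, 73])]
300 [(100, [108, 60, 35]), (103, [110, 67, 42]), (106, [46, 24, 17]), (109, [74, 47, 21]), (112, [239, 190, 116]), (115, [238, 190, 118]), (118, [239, 194, 117]), (121, [237, 193, 118]), (124, [243, 199, 119]), (127, [105, 77, 37]), (130, [91, 56, 32]), (133, [73, 43, 23])]
350 [(100, [104, 56, 29]), (103, [106, 60, 34]), (106, [102, 59, 31]), (109, [84, 49, 30]), (112, [238, 186, 114]), (115, [236, 187, 114]), (118, [237, 185, 113]), (121, [239, 196, 116]), (124, [238, 196, 117]), (127, [113, 83, 48]), (130, [85, 51, 28]), (133, [79, 48, 17])]
375 [(100, [202, 128, 72]), (103, [195, 124, 63]), (106, [192, 120, 66]), (109, [193, 115, 58]), (112, [229, 176, 108]), (115, [234, 183, 110]), (118, [233, 182, 109]), (121, [227, 175, 108]), (124, [232, 182, 108]), (127, [151, 114, 68]), (130, [183, 110, 59]), (133, [162, 98, 50])]
```

Run:
```python
import cv2
a=cv2.imread('pics/wrist1.png')[0:140,80:400]; cv2.imwrite('pics/w1c.png',cv2.resize(a,None,fx=2.5,fy=2.5,interpolation=cv2.INTER_NEAREST))
```

```text
(no output)
```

View pics/w1c.png

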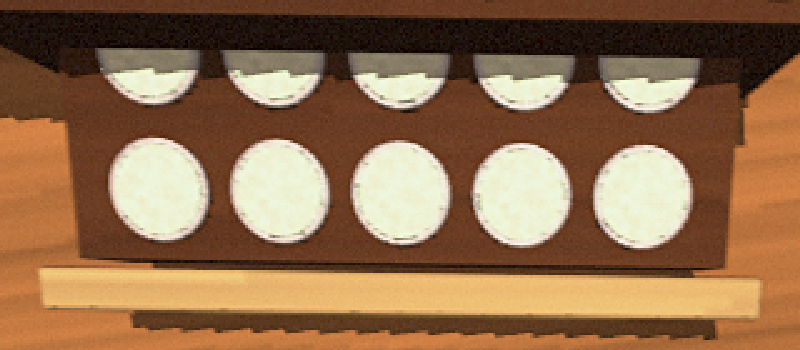

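Run:
```python
from h import *
w=load('wrist1')
P=onz(w,[(96,122.7),(384,127.3)],72); print(P.round(1),np.linalg.norm(P[0]-P[1]),P.mean(0)); d=P[0]-P[1]; y=np.degrees(np.arctan2(-d[0],d[1])); print('yaw',y)
B=onz(w,[(96,107.5),(384,111.5)],72); print(B.round(1))
print('coaster',onz(w,(396,230),8).round(1))
go([376,-95,55],y-90)
```

```text
[[ 443.4   17.2   72. ]
 [ 410.3 -221.4   72. ]] 240.90423820821033 [ 426.84918639 -102.11986026   72.        ]
yaw -7.892750207743142
[[ 455.3   14.    72. ]
 [ 423.  -222.    72. ]]
coaster [[ 295.7 -246.3    8. ]]
t 1.3 pos [ 355.7 -132.1  213.9] [180.    0.  -97.1] F [0.1 0.1 0.1]
shift [-39.3 -15.5 158.9] rotvec [0.    0.    0.013]
```

drive_tool --series '[[1,[-20,-8,20],[0,0,0.005]],[1,[-39,-15,60],[0,0,0.01]],[1,[-39,-15,105],[0,0,0.01]],[1,[-39,-15,145],[0,0,0.01]],[1,[-39,-15,159],[0,0,0.01]]]'

```text
time_s: 1.8
ee_pos: [371.8, -98.1, 51.8]
ee_rot: [179.6, 0.0, -98.2]
force: [-0.5, 0.4, 0.7]
gripper_width: 0.4
```

drive_tool --series '[[1,[0,-4,0],[0,0,0]],[1,[0,-8,0],[0,0,0]],[1,[0,-12,0],[0,0,0]],[1,[0,-16,0],[0,0,0]],[1,[0,-20,0],[0,0,0]]]'

```text
time_s: 2.3
ee_pos: [395.9, -100.9, 55.8]
ee_rot: [-179.9, -0.0, -98.1]
force: [0.4, -0.2, 0.9]
gripper_width: 0.3
```

```bash
python3 -c "
from h import *
go([411,-100,55],-97.7)
snap('wrist','wrist2');snap('side','side2')"
```

```text
t 2.3 pos [ 395.9 -100.9   55.8] [-179.9   -0.   -98.1] F [ 0.4 -0.2  0.9]
shift [ -3.  -14.8   0.8] rotvec [-0.002 -0.    -0.007]
```

View pics/wrist2.png

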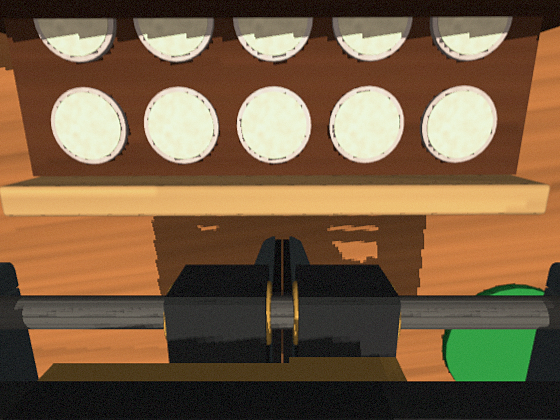

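View pics/side2.png

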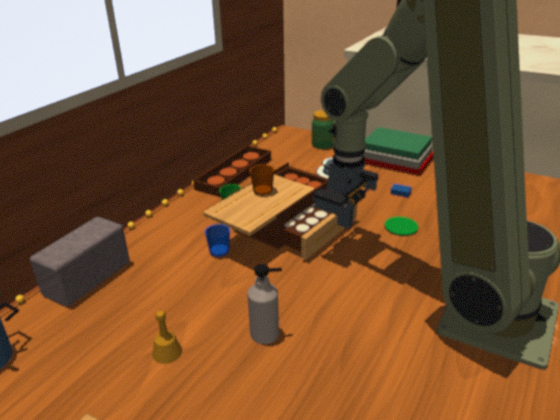

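The wrist view shows the fingertips at (280,240), just short of the panel's edge at row 213 and centred on it. I'll push on.

drive_tool --series '[[1,[0,-4,0],[0,0,0]],[1,[0,-8,0],[0,0,0]],[1,[0,-12,0],[0,0,0]],[1,[0,-16,0],[0,0,0]],[1,[0,-20,0],[0,0,0]]]'

```text
time_s: 2.9
ee_pos: [414.3, -103.2, 54.8]
ee_rot: [179.9, -0.0, -98.1]
force: [-2.3, 0.2, 1.2]
gripper_width: 0.4
```

drive_tool --series '[[1,[0,-4,0],[0,0,0]],[1,[0,-8,0],[0,0,0]],[1,[0,-12,0],[0,0,0]],[1,[0,-16,0],[0,0,0]],[1,[0,-20,0],[0,0,0]]]'

```text
time_s: 3.4
ee_pos: [434.5, -106.0, 54.8]
ee_rot: [180.0, 0.0, -98.1]
force: [-1.9, 1.2, -0.5]
gripper_width: 0.6
```

drive_tool --series '[[1,[0,-4,0],[0,0,0]],[1,[0,-8,0],[0,0,0]],[1,[0,-12,0],[0,0,0]],[1,[0,-16,0],[0,0,0]],[1,[0,-20,0],[0,0,0]]]'

```text
time_s: 3.9
ee_pos: [454.5, -109.0, 54.9]
ee_rot: [180.0, -0.0, -98.1]
force: [-1.2, 2.6, -0.3]
gripper_width: 0.5
```

```bash
python3 -c "
from h import *
go([470,-110,55],-97.7)
snap('wrist','wrist3');snap('side','side3')"
```

```text
t 3.9 pos [ 454.5 -109.    54.9] [180.   -0.  -98.1] F [-1.2  2.6 -0.3]
shift [ -1.2 -15.5  -0.1] rotvec [ 0.    -0.    -0.007]
```

View pics/wrist3.png

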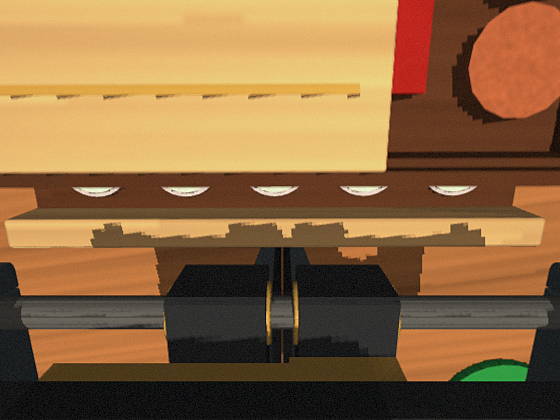

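View pics/side3.png

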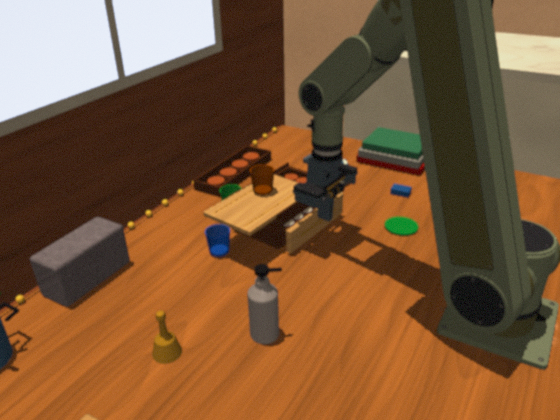

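The panel is moving with the fingers and a gap remains at rows 175–210. I'll carry on more slowly.

drive_tool --series '[[1,[0,-3,0],[0,0,0]],[1,[0,-5,0],[0,0,0]],[1,[0,-7,0],[0,0,0]],[1,[0,-9,0],[0,0,0]],[1,[0,-10,0],[0,0,0]]]'

```text
time_s: 4.5
ee_pos: [464.4, -110.6, 55.0]
ee_rot: [-180.0, -0.0, -98.1]
force: [-1.2, -0.6, 0.8]
gripper_width: 0.6
```

drive_tool --series '[[1,[0,-1,0],[0,0,0]],[1,[0,-2,0],[0,0,0]],[1,[0,-3,0],[0,0,0]],[1,[0,-4,0],[0,0,0]],[1,[0,-5,0],[0,0,0]]]'

```text
time_s: 5.0
ee_pos: [469.1, -111.1, 54.9]
ee_rot: [-180.0, -0.0, -98.1]
force: [-2.5, -1.0, 0.7]
gripper_width: 0.5
```

```bash
python3 -c "
from h import *
snap('wrist','wrist4')"
```

```text
(no output)
```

View pics/wrist4.png

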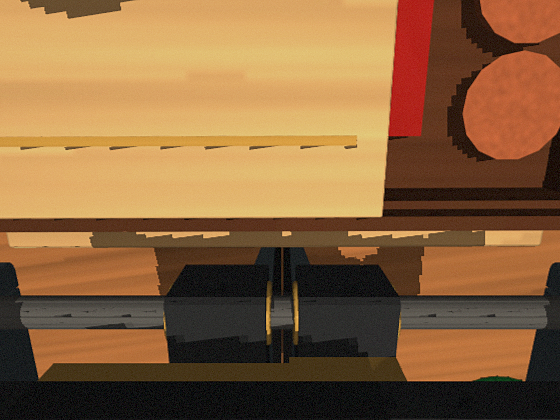

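The panel is nearly under the chest's front edge, with a strip at rows 232–246. I'll keep creeping until the force rises.

drive_tool --series '[[1,[0,-1,0],[0,0,0]],[1,[0,-2,0],[0,0,0]],[1,[0,-3,0],[0,0,0]],[1,[0,-4,0],[0,0,0]],[1,[0,-4,0],[0,0,0]]]'

```text
time_s: 5.55
ee_pos: [473.3, -111.7, 54.9]
ee_rot: [-180.0, -0.0, -98.1]
force: [-0.7, -0.6, 0.0]
gripper_width: 0.2
```

drive_tool --series '[[1,[0,-1,0],[0,0,0]],[1,[0,-2,0],[0,0,0]],[1,[0,-3,0],[0,0,0]],[1,[0,-3,0],[0,0,0]],[1,[0,-3,0],[0,0,0]]]'

```text
time_s: 6.05
ee_pos: [475.5, -112.0, 54.9]
ee_rot: [179.9, -0.0, -98.1]
force: [-3.9, 0.2, 1.7]
gripper_width: 0.1
```

drive_tool --series '[[1,[0,-0.5,0],[0,0,0]],[1,[0,-1,0],[0,0,0]],[1,[0,-1.5,0],[0,0,0]],[1,[0,-2,0],[0,0,0]],[1,[0,-2,0],[0,0,0]]]'

```text
time_s: 6.55
ee_pos: [475.6, -111.9, 54.8]
ee_rot: [179.7, 0.0, -98.1]
force: [-8.3, 0.1, 6.2]
gripper_width: 0.6
```

drive_tool --series '[[1,[0,-0.5,0],[0,0,0]],[1,[0,-1,0],[0,0,0]],[1,[0,-1.5,0],[0,0,0]],[1,[0,-2,0],[0,0,0]],[1,[0,-2,0],[0,0,0]]]'

```text
time_s: 7.05
ee_pos: [475.5, -111.9, 54.6]
ee_rot: [179.5, 0.0, -98.1]
force: [-11.9, -0.3, 8.7]
gripper_width: 0.9
```

The drawer is on its hard stop: TCP x has stalled at 475.5 and force is rising to 12 N. Contact began about 60 mm earlier, which matches the measured opening. Backing off, then up.

drive_tool --series '[[1,[0,10,0],[0,0,0]],[1,[0,30,0],[0,0,0]],[1,[0,50,-10],[0,0,0]],[1,[0,60,-50],[0,0,0]],[1,[0,60,-95],[0,0,0]]]'

```text
time_s: 7.55
ee_pos: [419.0, -103.7, 150.1]
ee_rot: [179.9, 0.0, -98.1]
force: [1.7, -0.7, -0.0]
gripper_width: 0.3
```

drive_tool --series '[[1,[0,0,-45],[0,0,0]],[1,[0,0,-90],[0,0,-0.1]],[1,[-10,0,-100],[0,0,-0.24]],[1,[-40,0,-100],[0,0,-0.38]],[1,[-80,0,-100],[0,0,-0.52]]]'

```text
time_s: 8.05
ee_pos: [433.5, -25.0, 251.1]
ee_rot: [-179.7, -0.2, -68.1]
force: [0.1, -0.6, -0.9]
gripper_width: 0.5
```

```bash
python3 -c "
from h import *
go([620,170,250],-7.7)
snap('side','side5')"
```

```text
t 8.05 pos [433.5 -25.  251.1] [-179.7   -0.2  -68.1] F [ 0.1 -0.6 -0.9]
shift [-111.5 -245.7    2.1] rotvec [-0.003 -0.005 -1.055]
```

View pics/side5.png

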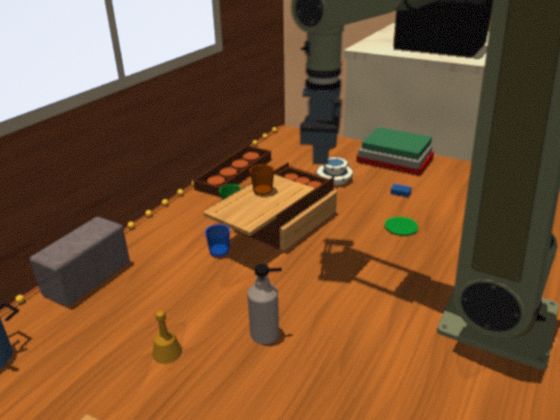

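The drawer front at (310,218) is home in the side view. Now to the lid's end.

drive_tool --series '[[1,[-15,-30,0],[0,0,-0.13]],[1,[-28,-60,0],[0,0,-0.26]],[1,[-42,-92,0],[0,0,-0.39]],[1,[-56,-123,0],[0,0,-0.52]],[1,[-70,-154,0],[0,0,-0.65]]]'

```text
time_s: 8.6
ee_pos: [551.0, 98.4, 250.1]
ee_rot: [-179.9, -0.1, -30.8]
force: [0.4, 0.4, 0.3]
gripper_width: 0.5
```

```bash
python3 -c "
from h import *
go([620,170,250],-7.7)"
```

```text
t 8.6 pos [551.   98.4 250.1] [-1.799e+02 -1.000e-01 -3.080e+01] F [0.4 0.4 0.3]
shift [ 22.7 -96.8   0.4] rotvec [-0.002 -0.003 -0.402]
```

drive_tool --series '[[1,[7,-32,0],[0,0,-0.13]],[1,[15,-64,0],[0,0,-0.26]],[1,[22,-96,0],[0,0,-0.4]],[1,[22,-96,0],[0,0,-0.4]],[1,[22,-96,0],[0,0,-0.4]]]'

```text
time_s: 9.1
ee_pos: [617.9, 168.2, 249.3]
ee_rot: [180.0, -0.0, -8.2]
force: [-0.3, 0.5, -0.3]
gripper_width: 0.5
```

```bash
python3 -c "
from h import *
go([620,170,250],-7.7)
snap('wrist','wrist6');snap('side','side6')"
```

```text
t 9.1 pos [617.9 168.2 249.3] [180.   -0.   -8.2] F [-0.3  0.5 -0.3]
shift [ 1.9 -2.1 -0.7] rotvec [ 0.    -0.    -0.008]
```

View pics/wrist6.png

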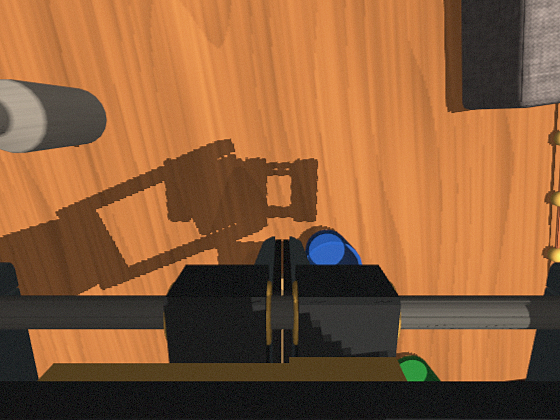

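View pics/side6.png

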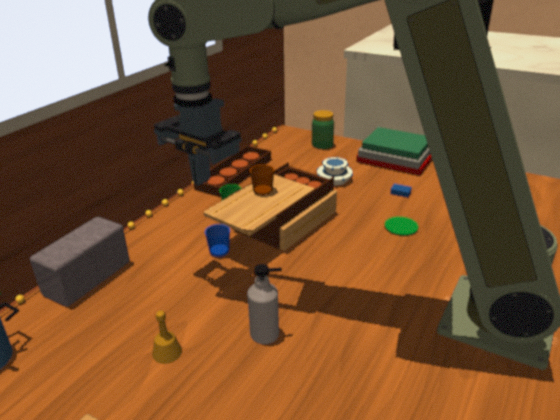

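The wrist camera faces away from the chest here (blue cup at (327,250)), so I'll rely on the side view for the lid. The side view shows the gripper poised beyond the lid end, tips at (203,180). I'll check that view's calibration against the TCP.

Run:
```python
from h import *
for n in ('side6','side5'):
    d=load(n); R=Ro.from_euler('xyz',d['R'],degrees=True).as_matrix()
    p=np.array([617.9,168.2,249.3] if n=='side6' else [433.5,-25,251.1]); q=d['K']@(R.T@(p-d['o'])); print(q[:2]/q[2])
a=cv2.imread('pics/side6.png')[100:280,120:320]; cv2.imwrite('pics/s6c.png',cv2.resize(a,None,fx=3.3,fy=3.3,interpolation=cv2.INTER_CUBIC))
```

```text
[200.66145472 182.47354446]
[318.81799557 164.22123749]
```

View pics/s6c.png

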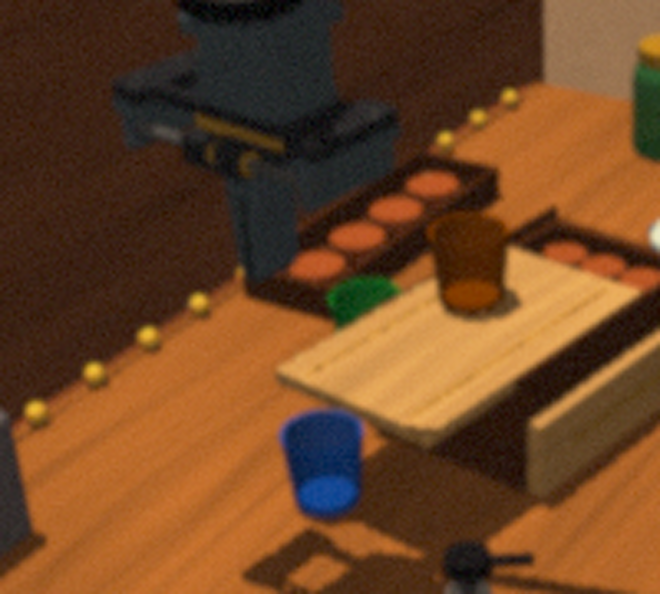

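The tips show at about (202,183) and the projection gives (201,182), so the side view is trustworthy. The lid end centre is about (610,101). Descending.

drive_tool --series '[[1,[1,0,35],[0,0,-0.008]],[1,[1,0,80],[0,0,-0.008]],[1,[1,0,120],[0,0,-0.008]],[1,[1,0,150],[0,0,-0.008]],[1,[1,0,158],[0,0,-0.008]]]'

```text
time_s: 9.7
ee_pos: [615.6, 166.2, 88.8]
ee_rot: [179.9, 0.3, -7.8]
force: [-0.4, -0.6, -1.2]
gripper_width: 0.3
```

drive_tool --series '[[1,[0,5,0],[0,0,0]],[1,[0,12,0],[0,0,0]],[1,[0,20,0],[0,0,0]],[1,[0,26,0],[0,0,0]],[1,[0,30,0],[0,0,0]]]'

```text
time_s: 10.2
ee_pos: [614.8, 137.2, 93.1]
ee_rot: [-180.0, -0.1, -7.7]
force: [0.3, 0.5, -0.4]
gripper_width: 0.6
```

```bash
python3 -c "
from h import *
go([612.5,117,91],-7.7)
snap('side','side7');snap('scene','scene7')
a=cv2.imread('pics/side7.png')[100:280,120:320]; cv2.imwrite('pics/s7c.png',cv2.resize(a,None,fx=3.3,fy=3.3,interpolation=cv2.INTER_CUBIC))
a=cv2.imread('pics/scene7.png')[140:320,180:380]; cv2.imwrite('pics/sc7c.png',cv2.resize(a,None,fx=3.3,fy=3.3,interpolation=cv2.INTER_CUBIC))
"
```

```text
t 10.2 pos [614.8 137.2  93.1] [-1.8e+02 -1.0e-01 -7.7e+00] F [ 0.3  0.5 -0.4]
shift [ 0.5 20.3  2.1] rotvec [-0.    -0.002 -0.   ]
```

View pics/s7c.png

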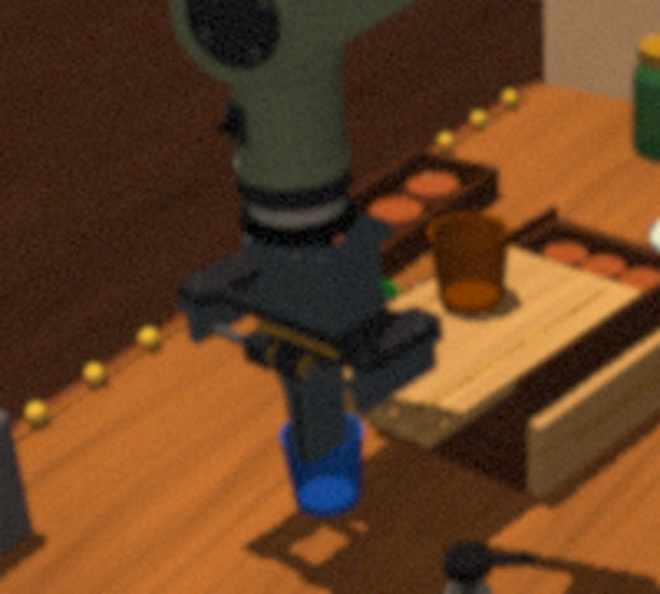

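View pics/sc7c.png

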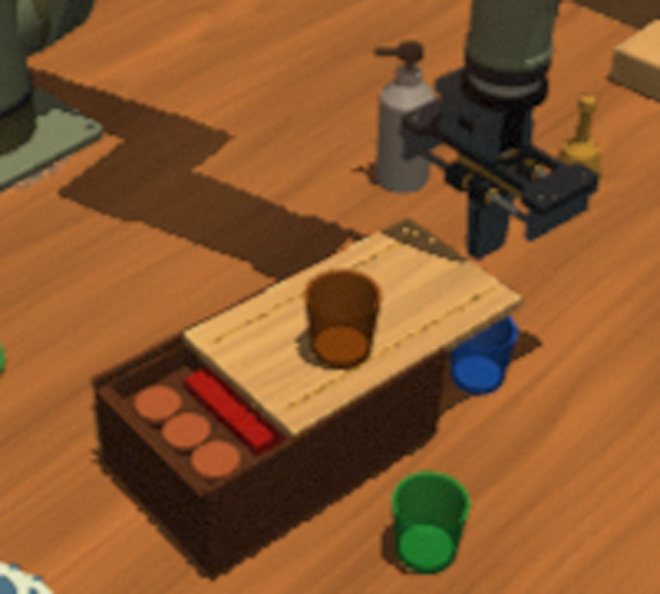

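Fingers stand off the lid's end, above the blue cup, with the votive undisturbed. Slow push begins.

drive_tool --series '[[1,[0,3,1],[0,0,0]],[1,[0,6,1],[0,0,0]],[1,[0,9,1],[0,0,0]],[1,[0,12,1],[0,0,0]],[1,[0,14,1],[0,0,0]]]'

```text
time_s: 10.8
ee_pos: [612.4, 123.9, 90.8]
ee_rot: [180.0, 0.0, -7.7]
force: [-0.8, -0.3, -0.0]
gripper_width: 0.4
```

drive_tool --series '[[1,[0,2,0],[0,0,0]],[1,[0,4,0],[0,0,0]],[1,[0,6,0],[0,0,0]],[1,[0,8,0],[0,0,0]],[1,[0,10,0],[0,0,0]]]'

```text
time_s: 11.3
ee_pos: [611.2, 114.5, 90.9]
ee_rot: [-180.0, -0.0, -7.7]
force: [0.2, 3.2, 1.0]
gripper_width: 0.2
```

drive_tool --series '[[1,[0,2,0],[0,0,0]],[1,[0,4,0],[0,0,0]],[1,[0,6,0],[0,0,0]],[1,[0,8,0],[0,0,0]],[1,[0,10,0],[0,0,0]]]'

```text
time_s: 11.8
ee_pos: [609.8, 104.2, 90.9]
ee_rot: [-180.0, 0.0, -7.7]
force: [0.1, 1.3, -0.1]
gripper_width: 0.6
```

```bash
python3 -c "
from h import *
go([612.5,117,91],-7.7)
snap('side','side8');snap('scene','scene8')
a=cv2.imread('pics/side8.png')[100:280,120:320]; cv2.imwrite('pics/s8c.png',cv2.resize(a,None,fx=3.3,fy=3.3,interpolation=cv2.INTER_CUBIC))
a=cv2.imread('pics/scene8.png')[140:320,180:380]; cv2.imwrite('pics/sc8c.png',cv2.resize(a,None,fx=3.3,fy=3.3,interpolation=cv2.INTER_CUBIC))
"
```

```text
t 11.8 pos [609.8 104.2  90.9] [-180.     0.    -7.7] F [ 0.1  1.3 -0.1]
shift [  1.  -13.   -0.1] rotvec [-0.  0.  0.]
```

View pics/s8c.png

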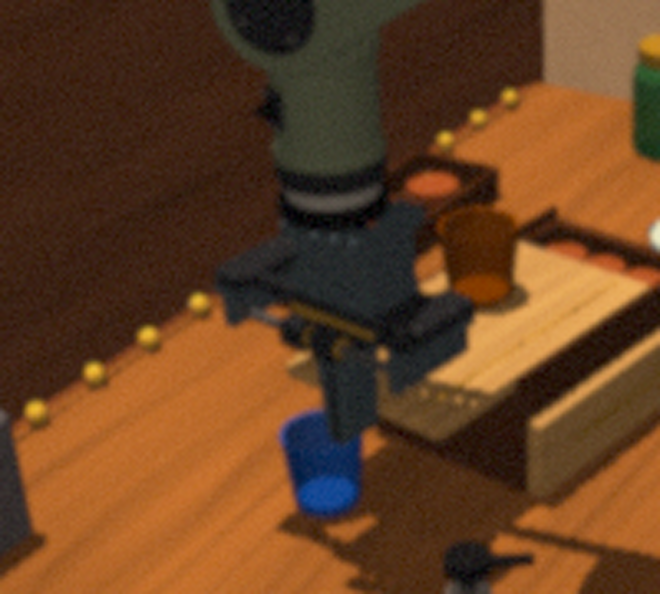

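View pics/sc8c.png

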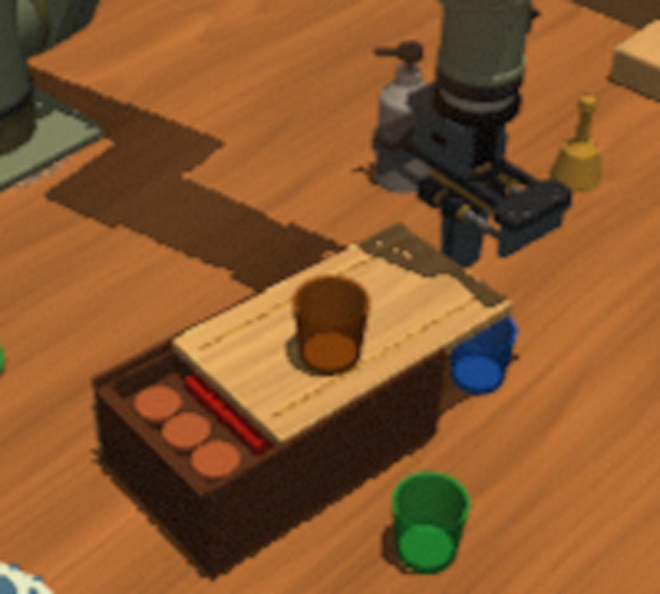

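The lid slid about 12 mm and the votive rode with it (scene crop (330,325), upright). Continuing at 20–25 mm/s.

drive_tool --series '[[1,[0,2,0],[0,0,0]],[1,[0,4,0],[0,0,0]],[1,[0,6.5,0],[0,0,0]],[1,[0,9,0],[0,0,0]],[1,[0,11.5,0],[0,0,0]]]'

```text
time_s: 12.4
ee_pos: [608.2, 92.7, 90.9]
ee_rot: [180.0, 0.0, -7.7]
force: [0.4, 1.8, 0.0]
gripper_width: 0.7
```

drive_tool --series '[[1,[0,2.5,0],[0,0,0]],[1,[0,5,0],[0,0,0]],[1,[0,7.5,0],[0,0,0]],[1,[0,10,0],[0,0,0]],[1,[0,12.5,0],[0,0,0]]]'

```text
time_s: 12.9
ee_pos: [606.5, 80.3, 90.9]
ee_rot: [180.0, 0.0, -7.7]
force: [-0.5, 1.5, 0.2]
gripper_width: 0.1
```

drive_tool --series '[[1,[0,2.5,0],[0,0,0]],[1,[0,5,0],[0,0,0]],[1,[0,7.5,0],[0,0,0]],[1,[0,10,0],[0,0,0]],[1,[0,12.5,0],[0,0,0]]]'

```text
time_s: 13.4
ee_pos: [604.9, 67.9, 90.9]
ee_rot: [180.0, 0.0, -7.7]
force: [-2.1, 1.2, -0.3]
gripper_width: 0.4
```

```bash
python3 -c "
from h import *
go([600,35,91],-7.7)
snap('side','side9');snap('scene','scene9')
a=cv2.imread('pics/side9.png')[100:280,120:320]; cv2.imwrite('pics/s9c.png',cv2.resize(a,None,fx=3.3,fy=3.3,interpolation=cv2.INTER_CUBIC))
a=cv2.imread('pics/scene9.png')[140:320,180:380]; cv2.imwrite('pics/sc9c.png',cv2.resize(a,None,fx=3.3,fy=3.3,interpolation=cv2.INTER_CUBIC))
"
```

```text
t 13.4 pos [604.9  67.9  90.9] [180.    0.   -7.7] F [-2.1  1.2 -0.3]
shift [-0.4 33.3 -0.1] rotvec [0. 0. 0.]
```

View pics/s9c.png

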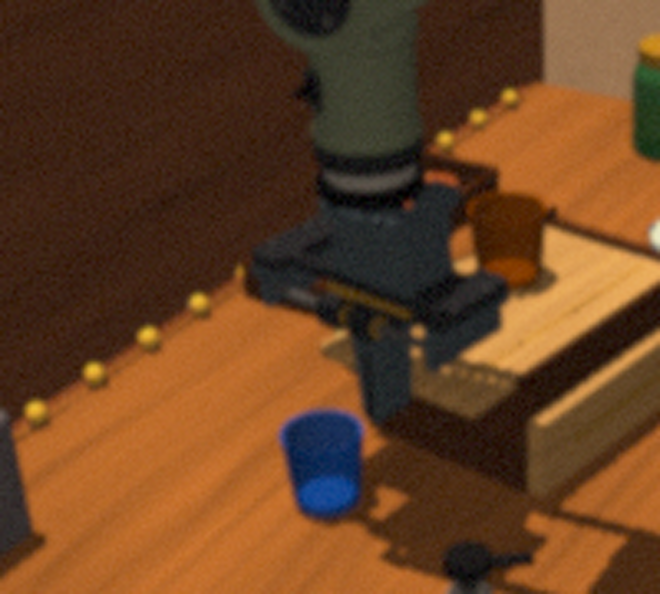

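View pics/sc9c.png

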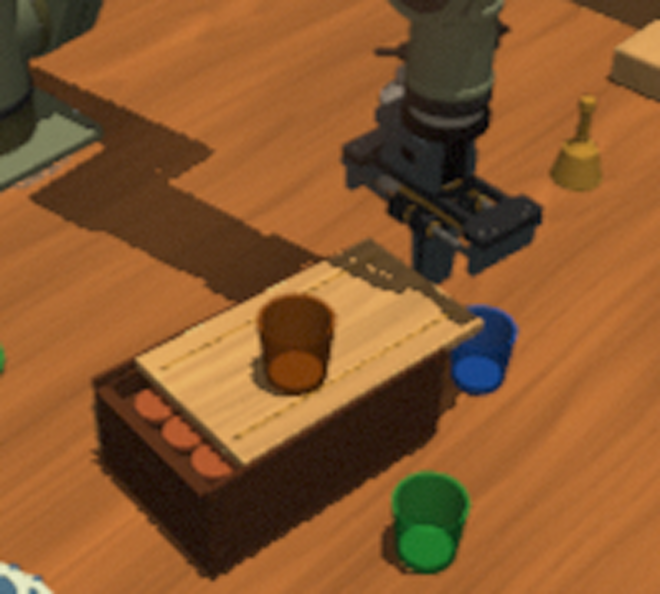

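The lid is roughly 30–40 mm from shut and the votive is upright with a wide gap to the gripper.

drive_tool --series '[[1,[0,2,0],[0,0,0]],[1,[0,4,0],[0,0,0]],[1,[0,6.5,0],[0,0,0]],[1,[0,9,0],[0,0,0]],[1,[0,11.5,0],[0,0,0]]]'

```text
time_s: 14.0
ee_pos: [603.6, 56.5, 91.0]
ee_rot: [180.0, -0.0, -7.7]
force: [1.5, 1.3, -0.2]
gripper_width: 0.5
```

drive_tool --series '[[1,[0,2.5,0],[0,0,0]],[1,[0,5,0],[0,0,0]],[1,[0,7,0],[0,0,0]],[1,[0,9,0],[0,0,0]],[1,[0,10,0],[0,0,0]]]'

```text
time_s: 14.5
ee_pos: [602.2, 46.6, 90.9]
ee_rot: [180.0, -0.0, -7.7]
force: [1.2, 1.9, -0.9]
gripper_width: 0.5
```

```bash
python3 -c "
from h import *
go([600,35,91],-7.7)
snap('scene','scene10')
a=cv2.imread('pics/scene10.png')[140:320,180:380]; cv2.imwrite('pics/sc10c.png',cv2.resize(a,None,fx=3.3,fy=3.3,interpolation=cv2.INTER_CUBIC))
"
```

```text
t 14.5 pos [602.2  46.6  90.9] [180.   -0.   -7.7] F [ 1.2  1.9 -0.9]
shift [-0.6 11.8 -0.1] rotvec [ 0. -0.  0.]
```

View pics/sc10c.png

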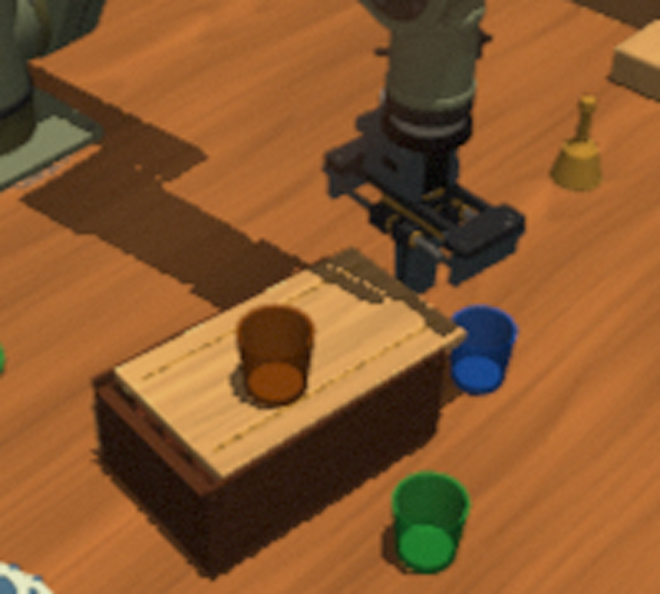

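About 15 mm of lid travel remains and the votive is still upright. I'll creep to the stop at 10 mm/s.

drive_tool --series '[[1,[0,1,0],[0,0,0]],[1,[0,2,0],[0,0,0]],[1,[0,3.5,0],[0,0,0]],[1,[0,5,0],[0,0,0]],[1,[0,6,0],[0,0,0]]]'

```text
time_s: 15.05
ee_pos: [601.3, 40.7, 91.0]
ee_rot: [180.0, -0.0, -7.7]
force: [0.6, 2.2, -1.1]
gripper_width: 0.5
```

drive_tool --series '[[1,[0,1,0],[0,0,0]],[1,[0,2,0],[0,0,0]],[1,[0,3,0],[0,0,0]],[1,[0,4,0],[0,0,0]],[1,[0,5,0],[0,0,0]]]'

```text
time_s: 15.55
ee_pos: [600.7, 35.9, 91.0]
ee_rot: [180.0, -0.0, -7.7]
force: [0.7, 2.1, -0.5]
gripper_width: 0.7
```

drive_tool --series '[[1,[0,0.5,0],[0,0,0]],[1,[0,1,0],[0,0,0]],[1,[0,1.5,0],[0,0,0]],[1,[0,2,0],[0,0,0]],[1,[0,2.5,0],[0,0,0]]]'

```text
time_s: 16.05
ee_pos: [600.3, 33.4, 90.9]
ee_rot: [180.0, -0.0, -7.7]
force: [0.8, 1.4, 0.8]
gripper_width: 0.3
```

drive_tool --series '[[1,[0,0.5,0],[0,0,0]],[1,[0,1,0],[0,0,0]],[1,[0,1.5,0],[0,0,0]],[1,[0,2,0],[0,0,0]],[1,[0,2.5,0],[0,0,0]]]'

```text
time_s: 16.55
ee_pos: [600.0, 30.9, 90.9]
ee_rot: [180.0, -0.0, -7.7]
force: [1.7, 1.0, 0.9]
gripper_width: 0.6
```

drive_tool --series '[[1,[0,0.5,0],[0,0,0]],[1,[0,1,0],[0,0,0]],[1,[0,1.5,0],[0,0,0]],[1,[0,2,0],[0,0,0]],[1,[0,2,0],[0,0,0]]]'

```text
time_s: 17.05
ee_pos: [599.7, 28.9, 90.9]
ee_rot: [180.0, 0.0, -7.7]
force: [1.4, 0.5, 0.6]
gripper_width: 0.4
```

```bash
python3 -c "
from h import *
snap('side','side11');snap('scene','scene11')
a=cv2.imread('pics/side11.png')[130:250,190:350]; cv2.imwrite('pics/s11c.png',cv2.resize(a,None,fx=4,fy=4,interpolation=cv2.INTER_CUBIC))
a=cv2.imread('pics/scene11.png')[200:320,200:360]; cv2.imwrite('pics/sc11c.png',cv2.resize(a,None,fx=4,fy=4,interpolation=cv2.INTER_CUBIC))
"
```

```text
(no output)
```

View pics/sc11c.png

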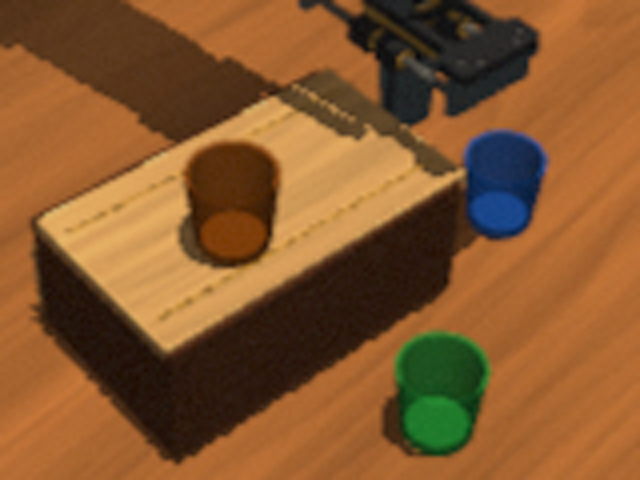

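View pics/s11c.png

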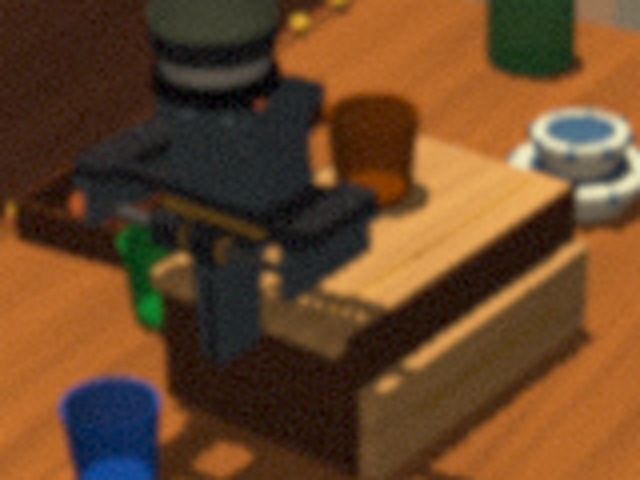

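Lid nearly flush at its right end. I'll creep on until the force rises.

drive_tool --series '[[1,[0,0.5,0],[0,0,0]],[1,[0,1,0],[0,0,0]],[1,[0,1.5,0],[0,0,0]],[1,[0,2,0],[0,0,0]],[1,[0,2,0],[0,0,0]]]'

```text
time_s: 17.65
ee_pos: [599.3, 26.9, 90.9]
ee_rot: [180.0, 0.0, -7.7]
force: [0.6, 1.7, -0.2]
gripper_width: 0.1
```

drive_tool --series '[[1,[0,0.5,0],[0,0,0]],[1,[0,1,0],[0,0,0]],[1,[0,1.5,0],[0,0,0]],[1,[0,2,0],[0,0,0]],[1,[0,2,0],[0,0,0]]]'

```text
time_s: 18.15
ee_pos: [599.0, 25.0, 90.9]
ee_rot: [180.0, 0.0, -7.7]
force: [-0.5, 1.1, 0.7]
gripper_width: 0.3
```

drive_tool --series '[[1,[0,0.5,0],[0,0,0]],[1,[0,1,0],[0,0,0]],[1,[0,1.5,0],[0,0,0]],[1,[0,2,0],[0,0,0]],[1,[0,2,0],[0,0,0]]]'

```text
time_s: 18.65
ee_pos: [598.8, 23.3, 90.9]
ee_rot: [-180.0, 0.0, -7.7]
force: [-0.6, 2.5, 0.2]
gripper_width: 0.2
```

drive_tool --series '[[1,[0,0.5,0],[0,0,0]],[1,[0,1,0],[0,0,0]],[1,[0,1.5,0],[0,0,0]],[1,[0,2,0],[0,0,0]],[1,[0,2,0],[0,0,0]]]'

```text
time_s: 19.15
ee_pos: [598.8, 23.2, 91.0]
ee_rot: [-179.8, -0.0, -7.7]
force: [0.7, 8.7, 0.2]
gripper_width: 0.4
```

drive_tool --series '[[1,[0,0.5,0],[0,0,0]],[1,[0,1,0],[0,0,0]],[1,[0,1.5,0],[0,0,0]],[1,[0,1.5,0],[0,0,0]],[1,[0,1.5,0],[0,0,0]]]'

```text
time_s: 19.65
ee_pos: [598.8, 23.2, 91.0]
ee_rot: [-179.6, -0.0, -7.8]
force: [1.6, 13.4, -0.1]
gripper_width: 0.6
```

drive_tool --series '[[1,[0,-5,0],[0,0,0]],[1,[0,-20,0],[0,0,0]],[1,[0,-45,0],[0,0,0]],[1,[0,-80,-10],[0,0,0]],[1,[0,-110,-40],[0,0,0]]]'

```text
time_s: 20.15
ee_pos: [611.2, 129.4, 128.3]
ee_rot: [179.8, 0.4, -7.7]
force: [0.8, -0.2, -0.5]
gripper_width: 0.3
```

drive_tool --series '[[1,[0,-20,-40],[0,0,0]],[1,[0,-40,-80],[0,0,0]],[1,[0,-50,-115],[0,0,0]],[1,[0,-50,-120],[0,0,0]],[1,[0,-50,-120],[0,0,0]]]'

```text
time_s: 20.65
ee_pos: [620.2, 178.5, 252.0]
ee_rot: [180.0, -0.1, -7.6]
force: [0.4, 1.0, 0.2]
gripper_width: 0.6
```

```bash
python3 -c "
from h import *
snap('side','side12');snap('scene','scene12'); print(env.state()['force'],env.state()['ee_pos'],env.state()['time_s'])
a=cv2.imread('pics/side12.png')[130:250,190:350]; cv2.imwrite('pics/s12c.png',cv2.resize(a,None,fx=4,fy=4,interpolation=cv2.INTER_CUBIC))
a=cv2.imread('pics/scene12.png')[140:320,180:380]; cv2.imwrite('pics/sc12c.png',cv2.resize(a,None,fx=3.3,fy=3.3,interpolation=cv2.INTER_CUBIC))
"
```

```text
[ 0.59957137 -0.12703855 -0.12594753] [618.99514485 177.6415143  249.23372231] 20.75
```

View pics/sc12c.png

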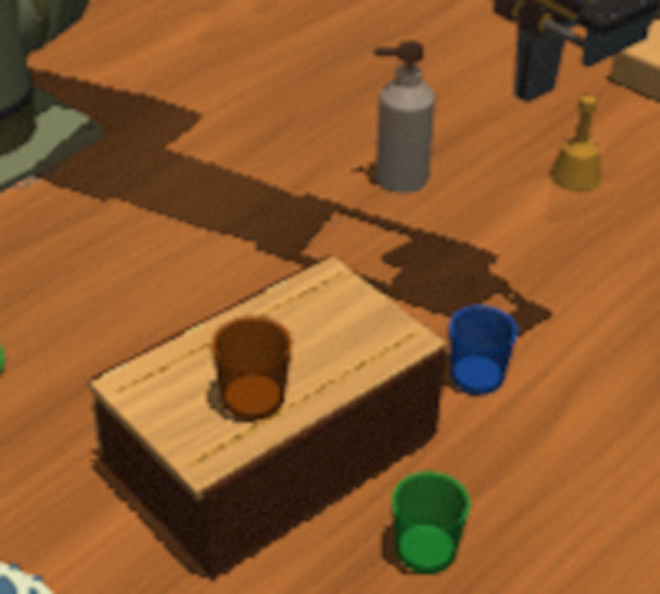

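View pics/s12c.png

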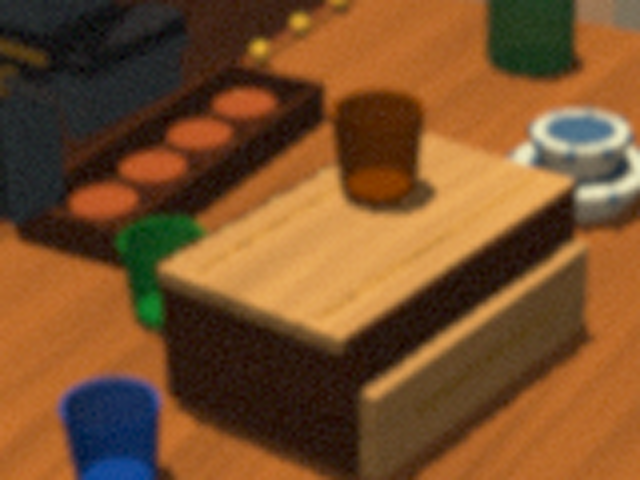

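The lid covers the chest, the drawer panel sits flush against its front, the votive is upright at scene crop (252,370), and the dispenser, bell and cups are where they were. Handing in.

```bash
python3 -c "
from h import *
print(env.job_done())"
```

```text
the job is handed in; nothing more can be done
None
```

The chest is shut and the job is handed in at about 21 s of the 59 s allowed. No verdict is reported.

- **Drawer:** I pushed it home about 60 mm with the closed fingertips. It stalled on its hard stop at 12 N.
- **Lid:** I pushed it shut by its end, about 93 mm at up to roughly 25 mm/s, slowing near the end. It stalled on its stop at 13 N.
- **Last pictures, with the arm backed off and the force near zero:**
  - The lid and drawer are both flush.
  - The amber votive stands upright on the lid. It rode along and was not touched.
  - The dispenser, bell and diya tiers look unmoved. The matchbox and coaster were not in these close-ups, and I never moved the gripper against them.
- **Checks that disagreed:** The scene camera placed the chest about 10 mm away from where the side and wrist views did. I went by those two, and both contacts came within a few millimetres of where they predicted. The lid travelled about 6 mm further than my first estimate, so I let the hard stop decide when it was shut.

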